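# Line up the bench bottles by height

## Task

Tidy the four containers standing along the front of the bench onto the white bottle strip, each standing upright on the centre of its own ring mark and in order of height: the tallest next to the red stud, then steadily shorter, the shortest next to the grey stud. Do not tip any of them over on the way, and leave the beaker and the two marker pens where they are.

Things in the scene. Friction and masses are not known exactly. Their poses are not given: they have to be found in the camera images.
- big_bottle: tallest container: clear media bottle with pink liquid and an orange screw cap, 68 mm in diameter, 150 mm tall; the round body reaches up to 120 mm, the cap (43 mm in diameter) spans 122 to 150 mm above the base. Loose, about 0.26 kg. Origin: centre of its underside; z up.
- small_bottle: second tallest: small clear bottle with a white screw cap, 52 mm in diameter, 108 mm tall; the cap (36 mm in diameter) spans 87 to 108 mm above the base. Loose, about 0.12 kg. Origin: centre of its underside; z up.
- dropper: third tallest (the one at the front of the bench; a like one far back on the left, behind the water bath, is fixed decor): brown dropper bottle with a narrow black tip, 29 mm in diameter, 79 mm tall; the brown cylindrical body reaches up to 38 mm and tapers straight to the tip above. Loose, about 0.04 kg. Origin: centre of its underside; z up.
- pot: shortest (again the one at the front of the bench, not the fixed one far back on the left): squat white round pot with a black screw lid, 42 mm in diameter, 50 mm tall. Loose, about 0.09 kg. Origin: centre of its underside; z up.
- strip: the white bottle strip fixed on the bench: a low plate 94 mm deep (its x), 370 mm long (its y), top face flat and 12 mm above the bench. Four ring marks (74 mm outer diameter, each with a centre dot) lie along its long centre line at strip x = 0, y = -120, -40, +40 and +120 mm; they are flat paint, not recesses. Origin: centre of its underside; x across the strip, y along it, z up.
- red_stud: red round stud, 22 mm in diameter, 24 mm tall, fixed on top of the strip on its centre line at one end, 50 mm beyond the centre of the nearest ring mark (170 mm from the strip's centre); it marks the tall end. Origin: centre of its underside.
- grey_stud: grey stud of the same size and height, fixed at the other end of the strip in the same way; it marks the short end. Origin: centre of its underside.
- beaker: bystander: open beaker, 70 mm in diameter, 86 mm tall, loose on the bench to the right of the strip. Origin: centre of its underside. To be left alone.
- pen_green: bystander: white marker pen with a green cap, 140 mm long, 14 mm thick, lying loose on the bench among the containers, pointing away from the robot. Origin: centre of its underside. To be left alone.
- pen_black: bystander: white marker pen with a black cap, 138 mm long, 14 mm thick, lying in the same way. Origin: centre of its underside. To be left alone.

How it is judged:
By the outcome, as a careful person would: the job done as asked, in the order asked, and still so for the second after the job is handed in, with the robot touching nothing.
It also fails if it takes over 112 s, if anything falls off the work surface, if the arm or the gripper's body presses on something with over 40 N, if the wrist force passes 120 N, or if a joint passes its speed limit or range.

## Robot

A 6-joint arm with a two-finger parallel gripper is mounted at the origin on a cart in front of the work surface, level with it; the furniture and walls round the work are solid. World frame = base frame: x ahead of the robot, y to its left, z up, the work surface at z = 0. Lengths are in m, angles in rad, forces in N, time in s.
With the tool pointing down it reaches from about 0.25 to 0.725 m from the base axis. Payload 4 kg.
Tool frame: the origin (TCP) lies midway between the tips of the shut fingers; the grasp point (between the pads) lies 19 mm behind it; z points along the fingers, y is the line along which they close (so a half turn about z gives the same grasp; the last joint's range is limited). The gripper opens to 85 mm and grips with 20 to 120 N. Pads are 22 mm wide; open, the fingers measure 114 mm over their backs; the gripper's body (76 mm by 85 mm) begins 54 mm behind the grasp point. The pads swing forward as they close: fully open they stand 13 mm farther back than shut.
Start: joints at [1.327, 0.241, 0.005, 1.335, 0, 1.571], TCP at [0.121, 0.485, 0.231] pointing down, gripper open.
Joint ranges: [-2.72, 2.72], [-1.05, 1.87], [-1.09, 1.28], [-1.99, 2.15], [-1.42, 1.44], [-3.14, 3.14]. Speed limits (rad/s): [2.79, 2.79, 3.14, 3.14, 3.14, 3.14].

## Interface

Orientations are given as a unit quaternion [x, y, z, w].
In Python, from workcell import get_obs, camera, job_done, silhouettes gives the robot as it stands. The module is installed in compiled form; this text tells all that it offers.
- The arm moves only by the tool drive_tool, never from a script. Its argument "increments" is a list of rows, each a list of 3 entries, a list of its own where there are three numbers: the shift along the world's x, y, z in mm, then the turn, a rotation vector about the world's x, y, z in degrees, then the opening, from 0 (shut) to 1 (fully open). A call has 1 to 8 rows; each row shifts and turns the commanded pose from where the row before left it; what a row does not reach is not made up. A row lasts 1/12 s, in which the tool goes at most 41.7 mm and 7.16 degrees, less where a joint would pass 70% of its speed; a pose out of reach is approached as far as the arm can. A call is refused whole if a number of a shift passes 41.7 or a number of a turn 7.16, either way. A call with a gripper value outside its range is refused whole. The fingers move at their own pace and stop on an object; the grip force is fixed at half the most. Time passes only in rows, so rows that do not move let the fingers close. It gives the time, the measured TCP pose, the force, the opening and the grip force at its end, in the units of the state.
- get_obs(): the state, without advancing time (a new reading comes with each control period).
- camera(name): name is "scene" or "top" or "wrist"; returns a dict with "image" (400x640x3 uint8, red, green, blue), "K" (3x3 intrinsics, pixels), "view" (4x4, takes a point from world to camera coordinates). Camera axes: x right, y down, z forward; pixel columns grow to the right and rows downward; lengths in m; the calibration is good to about 2 mm. A picture is of the moment at which its call begins. There is no depth.
- job_done(): hands the job in; it is judged then, once.
Trained networks look in a picture, given as the dict that the camera call returned (one of the last four; its "shot" number tells which), for a name from the list of things; names that differ only in an ending like _2 or _b are one class to them, and where a whole thing is asked for, a point or a joint stands for the part that bears it (a point fixed in the world has none). Each returns a list of dicts, best first, with "conf" (0 to 1); they miss things now and then, are a little off and sometimes report something else, mostly with a low value. They report only what shows in the picture. A call takes as long as a camera call.
- silhouettes(query, picture): "region" (400x640 bool, what is visible of it) and "bbox" ([left, top, right, bottom] in pixels, round what is visible of it).
The state is a dict: "clock": time; "joint_pos": joint angles; "joint_vel": joint speeds; "tau": joint torques, N m; "eef_pos": TCP position; "tool_rot": TCP orientation; "ft_force": force on the tool from outside, world axes, zero at the start; "ft_torque": the same for the moment, N m; "grip_width": finger opening in m; "grasp_force": force on a finger pad.
Only numpy, scipy, OpenCV 4.12 (cv2) and the standard library are available. Lean on these libraries where they do the work, as an engineer would, in place of code of your own. Each camera call takes 0.05 s, during which the arm holds its last target. There are 200 camera calls.

## Working session

There is one attempt and no reset: what is moved stays moved. The work goes in short steps, Python scripts to look and compute and a tool call to move; the robot and the scene stay as the last step left them, time stands still between calls to the robot, and variables do not carry over. Pictures are saved under pics/ and viewed, at most 14 in all, crops included, and the job is handed in when it is done.

Besides the shell and the picture viewer there is one more tool, called after "Emit:" in YAML: its name, and indented under it one key for each argument. drive_tool: Moves the arm, as the interface text tells. Its arguments: {"type":"object","properties":{"increments":{"type":"array"}},"required":["increments"]}

```bash
mkdir -p pics; cat > h.py <<'E'
import numpy as np,cv2
from workcell import *
def ray(c,u,v,z):
    K,V=c["K"],np.array(c["view"]);R=V[:3,:3];t=V[:3,3]
    o=-R.T@t;d=R.T@np.linalg.inv(K)@np.array([u,v,1.])
    return o+d*(z-o[2])/d[2]
def proj(c,p):
    q=np.array(c["view"])@np.append(p,1);q=c["K"]@q[:3];return q[:2]/q[2]
def save(c,n): cv2.imwrite("pics/"+n,c["image"][:,:,::-1])
E
python3 - <<'E'
from h import *
o=get_obs();print(o["clock"],o["eef_pos"],o["tool_rot"],o["grip_width"])
for n in("top","scene"):
    c=camera(n);save(c,n+"0.png");V=np.array(c["view"]);print(n,c["K"].tolist(),-V[:3,:3].T@V[:3,3],V[:3,:3].round(2).tolist())
    for q in("big_bottle","small_bottle","dropper","pot","strip","red_stud","grey_stud","beaker","pen_green","pen_black"):
        for s in silhouettes(q,c)[:3]:
            r=s["region"];ys,xs=np.nonzero(r)
            print(q,round(s["conf"],2),s["bbox"],xs.mean().round(1),ys.mean().round(1),r.sum(),ray(c,xs.mean(),ys.mean(),0.02)[:2].round(3))
E
```

```text
0.0 [0.12054484 0.4846007  0.23039816] [ 1.21594119e-01  9.92579337e-01 -1.05512016e-03 -1.29804904e-04] 0.08537812331596616
top [[374.33962161806835, 0.0, 329.8803730906004], [0.0, 374.33962161806835, 203.79236239588172], [0.0, 0.0, 1.0]] [ 0.4727739  -0.06152271  0.87658551] [[-0.03, -1.0, 0.01], [-0.99, 0.03, -0.1], [0.1, -0.01, -1.0]]
big_bottle 0.61 [412.3, 223.6, 452.8, 256.0] 431.8 238.1 1168 [ 0.471 -0.305]
big_bottle 0.46 [217.7, 153.5, 375.5, 200.4] 298.0 179.4 6451 [ 0.615 -0.002]
small_bottle 0.82 [361.6, 226.0, 390.4, 249.8] 373.1 239.1 498 [ 0.473 -0.17 ]
dropper 0.7 [227.9, 244.1, 244.6, 256.3] 236.0 247.7 194 [0.462 0.142]
pot 0.7 [287.4, 252.6, 304.5, 269.0] 295.4 261.2 308 [0.428 0.008]
pot 0.7 [416.1, 157.8, 457.7, 194.4] 436.8 177.6 1111 [ 0.611 -0.324]
strip 0.77 [217.7, 152.2, 374.8, 202.5] 297.2 179.5 6492 [0.615 0.   ]
red_stud 0.55 [220.9, 172.9, 228.8, 178.9] 223.7 175.8 79 [0.628 0.169]
grey_stud 0.56 [218.5, 173.3, 229.4, 179.4] 223.1 175.6 89 [0.628 0.171]
beaker 0.83 [414.1, 161.6, 458.4, 193.0] 436.8 177.4 1089 [ 0.611 -0.324]
beaker 0.67 [366.8, 179.3,
[... 383 characters left out ...]
24, -0.88], [0.74, -0.46, -0.48]]
big_bottle 0.81 [416.7, 137.0, 456.2, 206.5] 434.3 173.8 2131 [ 0.543 -0.371]
small_bottle 0.89 [373.6, 166.7, 400.9, 222.3] 385.9 195.9 1227 [ 0.514 -0.202]
dropper 0.72 [237.1, 228.7, 257.1, 268.9] 247.1 251.7 595 [0.475 0.136]
pot 0.8 [312.2, 225.7, 338.4, 260.7] 324.3 240.7 767 [0.437 0.001]
strip 0.61 [182.1, 177.5, 364.6, 236.6] 273.5 206.2 4575 [0.592 0.025]
grey_stud 0.59 [344.4, 176.8, 354.0, 188.8] 348.2 180.7 111 [ 0.611 -0.173]
beaker 0.58 [386.9, 136.9, 414.7, 181.2] 400.2 157.3 994 [ 0.654 -0.362]
pen_green 0.59 [266.9, 232.9, 307.6, 280.4] 285.8 256.2 460 [0.43  0.084]
pen_black 0.62 [398.5, 202.3, 439.4, 229.2] 418.8 216.8 259 [ 0.415 -0.205]
```

```bash
python3 - <<'E'
import cv2
a=cv2.imread("pics/top0.png");cv2.imwrite("pics/t0.png",cv2.resize(a[140:300,200:470],None,fx=2.95,fy=2.95,interpolation=3))
a=cv2.imread("pics/scene0.png");cv2.imwrite("pics/s0.png",cv2.resize(a[90:300,170:470],None,fx=2.6,fy=2.6,interpolation=3))
E
```

```text
(no output)
```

View pics/t0.png

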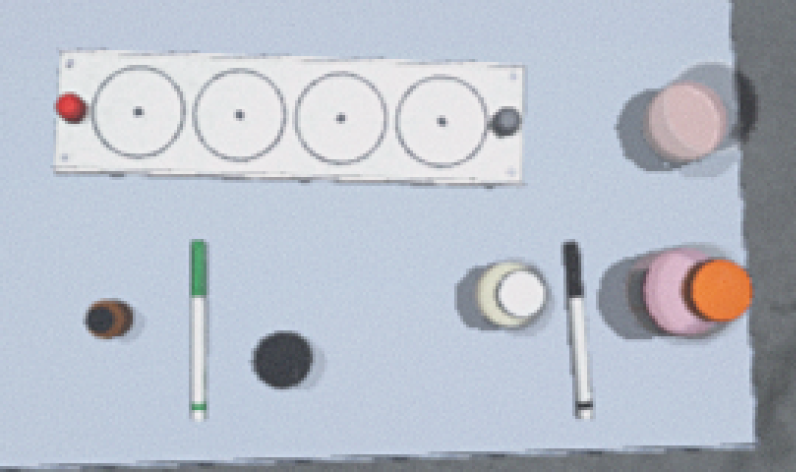

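View pics/s0.png

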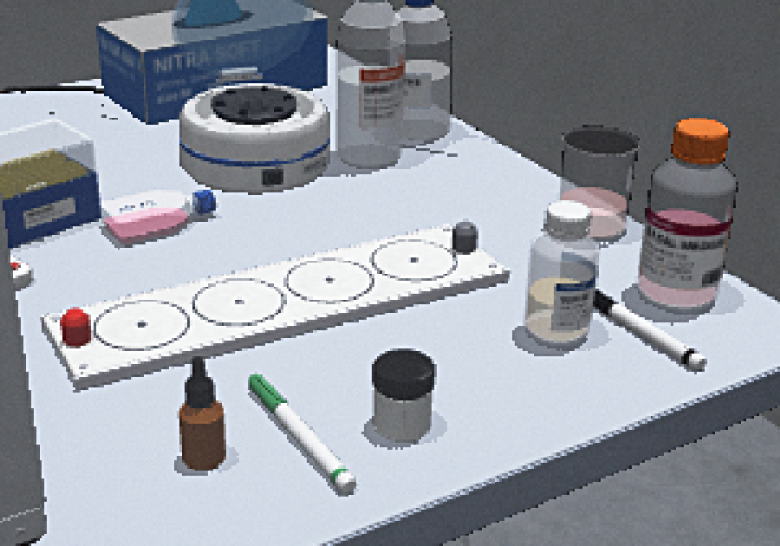

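The top crop shows the red stud at the left end (70,108) and the grey one at the right end (506,122). The ring dots run from (138,112) to (442,121). The cap and tip centres are: big (722,290), small (521,293), dropper (101,319), pot (283,359). The order from the left will therefore be big, small, dropper, pot. Next I refine these positions.

```bash
cat >> h.py <<'E'
def blob(im,u,v,r,test):
    u0,v0=int(u-r),int(v-r);p=im[v0:v0+2*r+1,u0:u0+2*r+1].astype(int)
    m=test(p).astype(np.uint8);n,l,s,c=cv2.connectedComponentsWithStats(m)
    k=1+np.argmax(s[1:,4]);return c[k][0]+u0,c[k][1]+v0,s[k,4],s[k,2],s[k,3]
E
python3 - <<'E'
from h import *
c=camera("top");im=c["image"]
dots=[]
for x,y in((138,112),(239.5,115),(341,118.5),(442,121.5)):
    u,v=200+x/2.95,140+y/2.95
    u0,v0=int(u)-4,int(v)-4;w=np.clip(200-im[v0:v0+9,u0:u0+9].mean(2),0,None)
    yy,xx=np.mgrid[:9,:9];uv=(u0+(xx*w).sum()/w.sum(),v0+(yy*w).sum()/w.sum())
    dots.append(ray(c,*uv,.012)[:2]);print("dot",uv,dots[-1].round(4))
d=np.array(dots);print("step",np.linalg.norm(np.diff(d,axis=0),axis=1),"dir deg",np.degrees(np.arctan2(*(d[3]-d[0])[::1])))
T={"big":(722,290,.15,14,43,lambda p:p[...,0]-p[...,2]>80),
"small":(521,293,.108,10,36,lambda p:p.min(2)>205),
"dropper":(101,319,.079,7,10,lambda p:p.max(2)<60),
"pot":(283,359,.05,13,42,lambda p:p.max(2)<90)}
for n,(x,y,z,r,D,t) in T.items():
    b=blob(im,200+x/2.95,140+y/2.95,r,t);print(n,np.round(b,1),ray(c,b[0],b[1],z)[:2].round(4),"exp px",D/1000*374/(.8766-z))
# cross-check by scene: silhouette bbox against projected cylinders
s=camera("scene")
E0={}
H={"big_bottle":(.034,.15),"small_bottle":(.026,.108),"dropper":(.0145,.079),"pot":(.021,.05)}
for n,(x,y,z,r,D,t) in T.items():
    N=[k for k in H if k.startswith(n)][0]
    b=blob(im,200+x/2.95,140+y/2.95,r,t);p=ray(c,b[0],b[1],z)
    a=np.linspace(0,6.28,60);g=s
    rb=H[N][0]
    low=np.array([proj(s,[p[0]+rb*np.cos(q),p[1]+rb*np.sin(q),0.0]) for q in a])
    low2=np.array([proj(s,[p[0]+rb*np.cos(q),p[1]+rb*np.sin(q),.03]) for q in a])
    bb=silhouettes(N,s)[0]["bbox"]
    print(N,"scene bbox",bb,"pred L,R",min(low[:,0].min(),low2[:,0].min()).round(1),max(low[:,0].max(),low2[:,0].max()).round(1),"bottom",low[:,1].max().round(1))
E
```

```text
dot (np.float64(246.4259621656882), np.float64(177.43183300717547)) [0.6239 0.1188]
dot (np.float64(280.773418734988), np.float64(178.49559647718175)) [0.6194 0.039 ]
dot (np.float64(315.12479201331115), np.float64(179.6297836938436)) [ 0.6146 -0.041 ]
dot (np.float64(349.3401983218917), np.float64(180.73073989321128)) [ 0.6099 -0.1209]
step [0.0800062 0.0801484 0.0799534] dir deg -176.65315678983913
big [444.2 238.1 335.   21.   21. ] [ 0.4709 -0.2917] exp px 22.133223231489122
small [376.5 239.1 166.   15.   15. ] [ 0.4724 -0.1659] exp px 17.5175644028103Traceback (most recent call last):
  File "<stdin>", line 15, in <module>
  File "h.py", line 13, in blob
    k=1+np.argmax(s[1:,4]);return c[k][0]+u0,c[k][1]+v0,s[k,4],s[k,2],s[k,3]
        ~~~~~~~~~^^^^^^^^^
    return _wrapfunc(a, 'argmax', axis=axis, out=out, **kwds)
    return bound(*args, **kwds)
ValueError: attempt to get argmax of an empty sequence
```

```bash
python3 - <<'E'
from h import *
c=camera("top");im=c["image"];s=camera("scene")
T={"big_bottle":(722,290,.15,14,lambda p:p[...,0]-p[...,2]>80,.034),
"small_bottle":(521,293,.108,10,lambda p:p.min(2)>205,.026),
"dropper":(101,319,.079,7,lambda p:(p.max(2)<75)&(p[...,0]-p[...,2]<20),.0145),
"pot":(283,359,.05,13,lambda p:p.max(2)<90,.021)}
for n,(x,y,z,r,t,rb) in T.items():
    b=blob(im,200+x/2.95,140+y/2.95,r,t);p=ray(c,b[0],b[1],z)
    a=np.linspace(0,6.28,60)
    low=np.array([proj(s,[p[0]+rb*np.cos(q),p[1]+rb*np.sin(q),h]) for q in a for h in(0,.03)])
    print(n,np.round(b,1),p[:2].round(4),"scene",silhouettes(n,s)[0]["bbox"],"pred",low[:,0].min().round(1),low[:,0].max().round(1),low[:,1].max().round(1))
E
```

```text
big_bottle [444.2 238.1 336.   21.   21. ] [ 0.4708 -0.2917] scene [417.9, 137.7, 456.5, 208.2] pred 413.8 448.0 210.6
small_bottle [376.5 239.1 165.   15.   15. ] [ 0.4725 -0.1659] scene [372.8, 167.2, 400.8, 223.8] pred 371.0 398.1 224.0
dropper [233.4 247.9  41.    8.    8. ] [0.4625 0.1332] scene [237.6, 225.0, 255.9, 269.8] pred 242.4 260.2 269.5
pot [295.5 261.6 261.   18.   18. ] [0.4286 0.0052] scene [313.2, 225.8, 338.2, 260.3] pred 313.0 337.0 259.7
```

Emit:
drive_tool:
  increments:
    - [[19.2,-30,0],[0,0,-4.96],1]
    - [[19.2,-30,0],[0,0,-4.96],1]
    - [[19.2,-30,0],[0,0,-4.96],1]
    - [[19.2,-30,0],[0,0,-4.96],1]
    - [[19.2,-30,0],[0,0,-4.96],1]
    - [[19.2,-30,0],[0,0,-4.96],1]
    - [[19.2,-30,0],[0,0,-4.96],1]
    - [[19.2,-30,0],[0,0,-4.96],1]

```text
clock: 2.12
eef_pos: [0.2748, 0.2438, 0.2316]
tool_rot: [0.453, 0.892, 0.0, 0.0]
ft_force: [0.6, 0.5, 0.1]
grip_width: 0.0855
grasp_force: 0.0
```

Emit:
drive_tool:
  increments:
    - [[19.2,-30,0],[0,0,-4.96],1]
    - [[19.2,-30,0],[0,0,-4.96],1]
    - [[19.2,-30,0],[0,0,-4.96],1]
    - [[19.2,-30,0],[0,0,-4.96],1]
    - [[19.2,-30,0],[0,0,-4.96],1]
    - [[19.2,-30,0],[0,0,-4.96],1]
    - [[19.2,-30,0],[0,0,-4.96],1]
    - [[19.2,-30,0],[0,0,-4.96],1]

```text
clock: 2.78
eef_pos: [0.4286, 0.0034, 0.2315]
tool_rot: [0.729, 0.685, 0.0, 0.0]
ft_force: [0.2, 0.0, -0.3]
grip_width: 0.0857
grasp_force: 0.0
```

Emit:
drive_tool:
  increments:
    - [[0,0,0],[0,0,0],1]
    - [[0,0,0],[0,0,0],1]

```text
clock: 2.95
eef_pos: [0.4284, 0.0037, 0.2311]
tool_rot: [0.729, 0.685, -0.0, -0.0]
ft_force: [-0.4, 0.0, -0.3]
grip_width: 0.0855
grasp_force: 0.0
```

```bash
python3 - <<'E'
from h import *
c=camera("wrist");save(c,"w1.png");V=np.array(c["view"]);o=get_obs()
print(o["eef_pos"],o["tool_rot"],o["joint_pos"],c["K"].tolist(),-V[:3,:3].T@V[:3,3],V[:3,:3].round(2).tolist(),proj(c,[.4286,.0052,.05]))
E
```

```text
[0.42770445 0.00475139 0.23105314] [ 7.27781844e-01  6.85808506e-01 -2.24037265e-04 -4.80112909e-04] [ 1.08232172e-02  9.85017493e-02 -1.68777076e-01  1.30449784e+00
  4.02175343e-04  1.64098734e+00] [[277.03898311055593, 0.0, 317.972695001822], [0.0, 277.03898311055593, 199.8488993828196], [0.0, 0.0, 1.0]] [0.43194765 0.07268551 0.37250815] [[1.0, -0.06, -0.0], [-0.06, -0.96, 0.28], [-0.02, -0.27, -0.96]] [319.13101586 179.70892795]
```

View pics/w1.png

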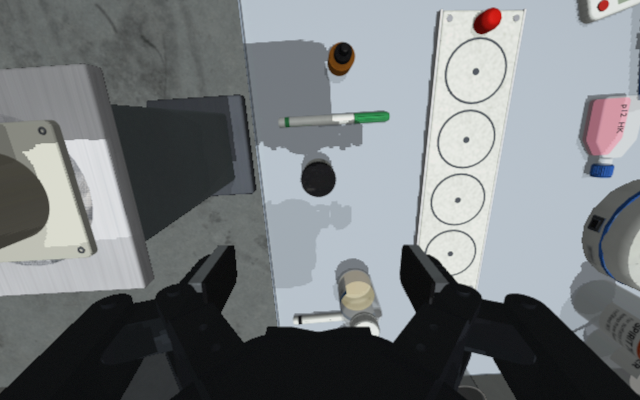

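The wrist image shows the pot lid centred at (318.5,179.5), against a predicted (319,180), so the calibration holds. The dropper is at (341,58), and the ring dots are at (476,72), (466,139), (458,200) and (451,254).

```bash
python3 - <<'E'
from h import *
c=camera("wrist");im=c["image"]
for u,v in((475.5,72),(466.3,139.5),(458,200),(450.7,254)):
    u0,v0=int(u)-4,int(v)-4;w=np.clip(180-im[v0:v0+9,u0:u0+9].mean(2),0,None);yy,xx=np.mgrid[:9,:9]
    print("dot",ray(c,u0+(xx*w).sum()/w.sum(),v0+(yy*w).sum()/w.sum(),.012)[:2].round(4))
b=blob(im,318,180,25,lambda p:p.max(2)<70);print("pot",np.round(b,1),ray(c,b[0],b[1],.05).round(4))
b=blob(im,342,62,22,lambda p:p[...,0]-p[...,2]>40);print("drop brown",np.round(b,1),ray(c,b[0],b[1],.025).round(4))
r=silhouettes("dropper",c)[0];print(r["bbox"])
for p in((.4625,.1332),(.466,.141)):
    a=np.array([proj(c,[p[0]+.0145*np.cos(q),p[1]+.0145*np.sin(q),h]) for q in np.linspace(0,6.28,40) for h in(0,.038)]);print(p,a.min(0).round(1),a.max(0).round(1),"tip",proj(c,[*p,.079]).round(1))
E
```

```text
dot [0.6223 0.1178]
dot [0.6177 0.0382]
dot [ 0.6133 -0.0415]
dot [ 0.6087 -0.1212]
pot [318.7 179.1 942.   34.   36. ] [0.4273 0.007  0.05  ]
drop brown [340.   63.6 351.   26.   32. ] [0.4591 0.1348 0.025 ]
[328.5, 40.1, 358.1, 75.6]
(0.4625, 0.1332) [329.6  48. ] [357.3  81.5] tip [347.8  54. ]
(0.466, 0.141) [332.1  39.7] [360.3  74.5] tip [351.3  44.7]
```

Emit:
drive_tool:
  increments:
    - [[0,1.5,-36],[0,0,0],1]
    - [[0,0,-36],[0,0,0],1]
    - [[0,0,-36],[0,0,0],1]
    - [[0,0,-36],[0,0,0],1]
    - [[0,0,-36],[0,0,0],1]
    - [[0,0,-20],[0,0,0],1]
    - [[0,0,-10],[0,0,0],1]
    - [[0,0,-8],[0,0,0],1]

```text
clock: 3.77
eef_pos: [0.4262, 0.0081, 0.012]
tool_rot: [0.726, 0.687, -0.001, -0.001]
ft_force: [0.1, -0.4, 0.4]
grip_width: 0.0854
grasp_force: 0.0
```

Emit:
drive_tool:
  increments:
    - [[0,0,0],[0,0,0],1]
    - [[0,0,0],[0,0,0],0.3]
    - [[0,0,0],[0,0,0],0.3]
    - [[0,0,0],[0,0,0],0.3]
    - [[0,0,0],[0,0,0],0.3]
    - [[0,0,0],[0,0,0],0.3]
    - [[0,0,0],[0,0,0],0.3]
    - [[0,0,0],[0,0,0],0.3]

```text
clock: 4.43
eef_pos: [0.429, 0.0068, 0.0146]
tool_rot: [0.727, 0.686, 0.001, 0.001]
ft_force: [-0.3, 0.2, 5.5]
grip_width: 0.0412
grasp_force: 60.2
```

Emit:
drive_tool:
  increments:
    - [[0,0,15],[0,0,0],0.3]
    - [[0,0,25],[0,0,0],0.3]
    - [[0,0,20],[0,0,0],0.3]
    - [[10,-7,10],[0,0,0],0.3]
    - [[22,-15,0],[0,0,0],0.3]
    - [[28,-20,0],[0,0,0],0.3]
    - [[30,-22,0],[0,0,0],0.3]
    - [[30,-22,0],[0,0,0],0.3]

```text
clock: 5.1
eef_pos: [0.5491, -0.0802, 0.0842]
tool_rot: [0.727, 0.686, 0.0, 0.0]
ft_force: [0.2, 0.8, -1.7]
grip_width: 0.0414
grasp_force: 60.8
```

Emit:
drive_tool:
  increments:
    - [[28,-20,0],[0,0,0],0.3]
    - [[22,-15,0],[0,0,0],0.3]
    - [[10,-7,0],[0,0,0],0.3]
    - [[0,0,0],[0,0,0],0.3]
    - [[0,0,0],[0,0,0],0.3]
    - [[0,0,0],[0,0,0],0.3]

```text
clock: 5.6
eef_pos: [0.6068, -0.1208, 0.0831]
tool_rot: [0.727, 0.686, -0.0, -0.001]
ft_force: [-0.2, 0.5, -1.2]
grip_width: 0.0412
grasp_force: 60.9
```

```bash
python3 - <<'E'
from h import *
c=camera("wrist");save(c,"w2.png");o=get_obs();t=camera("top")
im=t["image"];p=o["eef_pos"];q=proj(t,[p[0],p[1],p[2]+.035])
print(p,o["joint_pos"].round(2) if hasattr(o["joint_pos"],"round") else o["joint_pos"],proj(c,[.6093,-.121,.012]),proj(c,[p[0],p[1],p[2]]))
E
```

```text
[ 0.60670115 -0.12061559  0.08323952] [-0.2   0.57  0.1   1.11  0.    1.43] [322.54344627 209.61419518] [319.4827514  248.61911866]
```

View pics/w2.png

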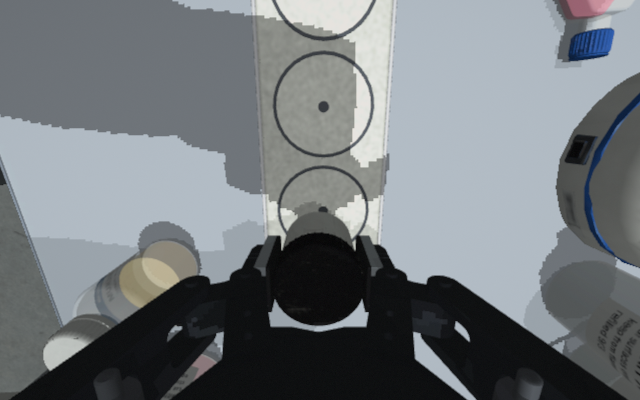

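Dot 4 is at (323,210), which matches the estimate. The pot lid is held centred at about (319,280).

```bash
python3 - <<'E'
from h import *
c=camera("wrist");im=c["image"];p=get_obs()["eef_pos"]
for dy in(-.004,0,.004):
    a=np.array([proj(c,[p[0]+.021*np.cos(q),p[1]+dy+.021*np.sin(q),p[2]+.0355]) for q in np.linspace(0,6.28,60)]);print(dy,a.min(0).round(1),a.max(0).round(1))
print(im[225:250,319].mean(1).round(),im[310:332,319].mean(1).round())
E
```

```text
-0.004 [273.  249.7] [368.6 332.8]
0 [272.1 240.9] [368.5 325.5]
0.004 [271.2 232. ] [368.5 318.2]
[85. 85. 85. 84. 86. 83. 82. 59. 24.  9. 11.  9.  9.  7. 10.  7.  8.  8.
  7. 10. 12. 15. 15. 16. 16.] [ 13.  14.  12.  13.  12.  13.  12.  13.  13.  12.  14.  15.  11.  19.
  24.  86. 164. 186. 187. 187. 187. 124.]
```

Emit:
drive_tool:
  increments:
    - [[2.5,0,-15],[0,0,0],0.3]
    - [[0,0,-20],[0,0,0],0.3]
    - [[0,0,-13],[0,0,0],0.3]
    - [[0,0,-5],[0,0,0],0.3]
    - [[0,0,-3],[0,0,0],0.3]
    - [[0,0,0],[0,0,0],0.3]
    - [[0,0,0],[0,0,0],0.3]

```text
clock: 6.33
eef_pos: [0.611, -0.1212, 0.0283]
tool_rot: [0.727, 0.686, 0.001, 0.001]
ft_force: [0.9, 0.9, -1.4]
grip_width: 0.0411
grasp_force: 61.2
```

Emit:
drive_tool:
  increments:
    - [[0,0,-1.5],[0,0,0],0.3]
    - [[0,0,0],[0,0,0],0.3]
    - [[0,0,0],[0,0,0],0.6]
    - [[0,0,0],[0,0,0],1]
    - [[0,0,0],[0,0,0],1]
    - [[0,0,0],[0,0,0],1]
    - [[0,0,0],[0,0,0],1]
    - [[0,0,0],[0,0,0],1]

```text
clock: 7.0
eef_pos: [0.6104, -0.1213, 0.0258]
tool_rot: [0.727, 0.686, -0.0, -0.0]
ft_force: [-0.4, -0.0, 0.1]
grip_width: 0.0855
grasp_force: 0.0
```

Emit:
drive_tool:
  increments:
    - [[0,0,25],[0,0,0],1]
    - [[0,0,35],[0,0,0],1]
    - [[0,0,35],[0,0,0],1]
    - [[0,0,35],[0,0,0],1]
    - [[-18.5,32.7,20],[0,0,0],1]
    - [[-18.5,32.7,0],[0,0,0],1]
    - [[-18.5,32.7,0],[0,0,0],1]
    - [[-18.5,32.7,0],[0,0,0],1]

```text
clock: 7.67
eef_pos: [0.5362, 0.0098, 0.1761]
tool_rot: [0.728, 0.686, 0.001, 0.001]
ft_force: [0.4, 0.7, 0.5]
grip_width: 0.0852
grasp_force: 0.0
```

Emit:
drive_tool:
  increments:
    - [[-18.5,32.7,0],[0,0,0],1]
    - [[-18.5,32.7,0],[0,0,0],1]
    - [[-18.5,32.7,0],[0,0,0],1]
    - [[-18.5,32.7,0],[0,0,0],1]
    - [[0,0,0],[0,0,0],1]
    - [[0,0,0],[0,0,0],1]

```text
clock: 8.17
eef_pos: [0.4619, 0.1412, 0.1757]
tool_rot: [0.726, 0.688, 0.0, 0.0]
ft_force: [0.5, -1.6, 0.0]
grip_width: 0.0854
grasp_force: 0.0
```

```bash
python3 - <<'E'
from h import *
c=camera("wrist");save(c,"w3.png");o=get_obs();print(o["eef_pos"])
p=(.4625,.1405)
a=np.array([proj(c,[p[0]+.0145*np.cos(q),p[1]+.0145*np.sin(q),h]) for q in np.linspace(0,6.28,40) for h in(0,.038)]);print(a.min(0).round(1),a.max(0).round(1),"tip",proj(c,[*p,.079]).round(1))
b=blob(c["image"],*proj(c,[*p,.02]),50,lambda p:p[...,0]-p[...,2]>40);print(np.round(b,1))
t=camera("top");b=blob(t["image"],349.3,179,12,lambda p:p.max(2)<75);print("pot placed",np.round(b,1),ray(t,b[0],b[1],.062).round(4))
E
```

```text
[0.46270328 0.1401858  0.17566704]
[305.6 170.2] [333.6 203.7] tip [319.8 201.4]
[318.9 184.7 369.   27.   28. ]
pot placed [359. 177.   1.   1.   1.] [ 0.6098 -0.139   0.062 ]
```

View pics/w3.png

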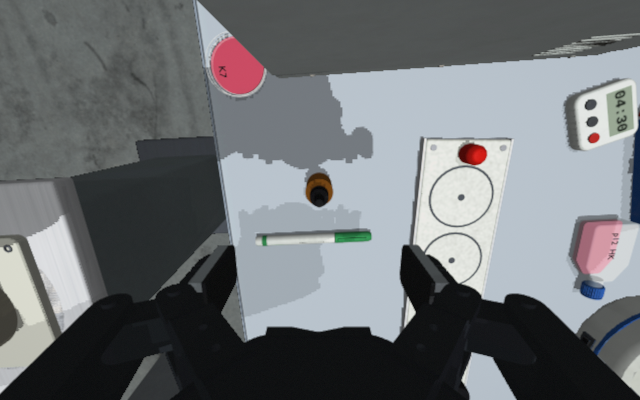

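The dropper body spans columns 305–332 and starts at row 170.5, which matches my estimate of (0.4625, 0.1405).

Emit:
drive_tool:
  increments:
    - [[0,0,-30],[0,0,0],1]
    - [[0,0,-30],[0,0,0],1]
    - [[0,0,-30],[0,0,0],1]
    - [[0,0,-30],[0,0,0],1]
    - [[0,0,-20],[0,0,0],1]
    - [[0,0,-12],[0,0,0],1]
    - [[0,0,-7],[0,0,0],1]
    - [[0,0,-3],[0,0,0],1]

```text
clock: 8.93
eef_pos: [0.4628, 0.1382, 0.0121]
tool_rot: [0.728, 0.685, -0.001, -0.0]
ft_force: [-0.4, 0.7, -0.5]
grip_width: 0.0853
grasp_force: 0.0
```

Emit:
drive_tool:
  increments:
    - [[0,0,0],[0,0,0],0.8]
    - [[0,0,0],[0,0,0],0.6]
    - [[0,0,0],[0,0,0],0.4]
    - [[0,0,0],[0,0,0],0.2]
    - [[0,0,0],[0,0,0],0.2]
    - [[0,0,0],[0,0,0],0.2]
    - [[0,0,0],[0,0,0],0.2]
    - [[0,0,0],[0,0,0],0.2]

```text
clock: 9.6
eef_pos: [0.4636, 0.1399, 0.0145]
tool_rot: [0.727, 0.686, 0.001, 0.001]
ft_force: [-1.1, -0.0, 6.8]
grip_width: 0.0275
grasp_force: 59.3
```

Emit:
drive_tool:
  increments:
    - [[0,0,12],[0,0,0],0.2]
    - [[0,0,22],[0,0,0],0.2]
    - [[0,0,22],[0,0,0],0.2]
    - [[7,-8,14],[0,0,0],0.2]
    - [[14,-17,0],[0,0,0],0.2]
    - [[18,-21,0],[0,0,0],0.2]
    - [[18,-22,0],[0,0,0],0.2]
    - [[18,-22,0],[0,0,0],0.2]

```text
clock: 10.27
eef_pos: [0.5383, 0.049, 0.0836]
tool_rot: [0.727, 0.687, 0.0, 0.0]
ft_force: [1.0, 0.6, -0.3]
grip_width: 0.0272
grasp_force: 59.0
```

Emit:
drive_tool:
  increments:
    - [[18,-22,0],[0,0,0],0.2]
    - [[18,-22,0],[0,0,0],0.2]
    - [[18,-21,0],[0,0,0],0.2]
    - [[14,-17,0],[0,0,0],0.2]
    - [[8,-9,0],[0,0,0],0.2]
    - [[0,0,0],[0,0,0],0.2]
    - [[0,0,0],[0,0,0],0.2]
    - [[0,0,0],[0,0,0],0.2]

```text
clock: 10.93
eef_pos: [0.6128, -0.0406, 0.083]
tool_rot: [0.727, 0.686, -0.0, -0.001]
ft_force: [1.1, -0.4, -0.8]
grip_width: 0.027
grasp_force: 59.1
```

```bash
python3 - <<'E'
from h import *
c=camera("wrist");save(c,"w4.png");o=get_obs();p=o["eef_pos"];print(p,o["ft_force"])
b=z=p[2]-.0143
print("base z",z)
for dy in(-.003,0,.003):
    a=np.array([proj(c,[p[0]+.0145*np.cos(q),p[1]+dy+.0145*np.sin(q),z+h]) for q in np.linspace(0,6.28,40) for h in(0,.038)]);print(a.min(0).round(1),a.max(0).round(1),"tip",proj(c,[p[0],p[1]+dy,z+.079]).round(1))
print("dot",proj(c,[.614,-.0413,.012]))
E
```

```text
[ 0.61279572 -0.04037066  0.08314384] [0.80992769 0.78312848 0.07677567]
base z 0.06884384269597596
[289.9 220.4] [350.4 302.3] tip [320.6 342. ]
[289.3 215.6] [350.2 297. ] tip [320.1 334.6]
[288.8 210.8] [350.1 291.7] tip [319.7 327.1]
dot [320.96097275 210.3483288 ]
```

View pics/w4.png

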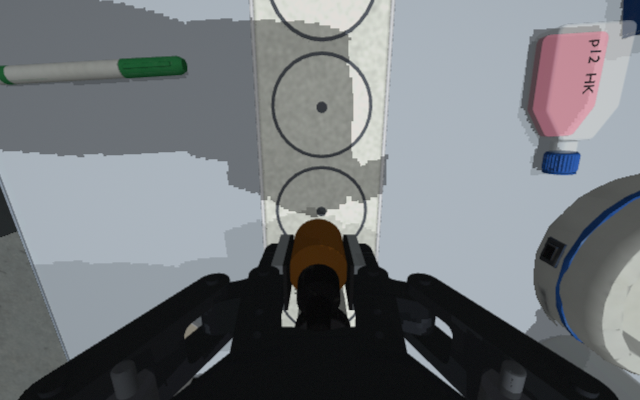

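The dropper is held upright, its top edge at row 219 (about 2 mm low), and dot 3 is at (321,211) as predicted. Lowering now.

Emit:
drive_tool:
  increments:
    - [[1,1,-15],[0,0,0],0.2]
    - [[0,0,-20],[0,0,0],0.2]
    - [[0,0,-13],[0,0,0],0.2]
    - [[0,0,-5],[0,0,0],0.2]
    - [[0,0,-2.5],[0,0,0],0.2]
    - [[0,0,-1],[0,0,0],0.2]
    - [[0,0,0],[0,0,0],0.2]
    - [[0,0,0],[0,0,0],0.2]

```text
clock: 11.65
eef_pos: [0.6155, -0.0403, 0.028]
tool_rot: [0.727, 0.686, 0.001, 0.001]
ft_force: [-0.8, 0.3, -0.1]
grip_width: 0.0273
grasp_force: 59.1
```

Emit:
drive_tool:
  increments:
    - [[0,0,0],[0,0,0],0.35]
    - [[0,0,0],[0,0,0],0.5]
    - [[0,0,0],[0,0,0],0.8]
    - [[0,0,0],[0,0,0],1]
    - [[0,0,0],[0,0,0],1]
    - [[0,0,0],[0,0,0],1]
    - [[0,0,0],[0,0,0],1]

```text
clock: 12.23
eef_pos: [0.6148, -0.0404, 0.0269]
tool_rot: [0.727, 0.686, 0.0, -0.0]
ft_force: [0.7, -0.0, -0.0]
grip_width: 0.0857
grasp_force: 0.0
```

Emit:
drive_tool:
  increments:
    - [[0,0,25],[0,0,0],1]
    - [[0,0,40],[0,0,0],1]
    - [[0,0,40],[0,0,0],1]
    - [[0,0,40],[0,0,0],1]
    - [[-28,-25,25],[0,0,0],1]
    - [[-28,-25,20],[0,0,0],1]
    - [[-28,-25,0],[0,0,0],1]
    - [[-28,-25,0],[0,0,0],1]

```text
clock: 12.9
eef_pos: [0.5055, -0.1389, 0.2166]
tool_rot: [0.727, 0.687, 0.001, 0.002]
ft_force: [-0.2, -0.9, -0.9]
grip_width: 0.0859
grasp_force: 0.0
```

Emit:
drive_tool:
  increments:
    - [[-28,-26,0],[0,0,0],1]
    - [[0,0,0],[0,0,0],1]
    - [[0,0,0],[0,0,0],1]
    - [[0,0,0],[0,0,0],1]

```text
clock: 13.23
eef_pos: [0.4779, -0.1641, 0.2149]
tool_rot: [0.728, 0.686, 0.0, 0.0]
ft_force: [0.3, -0.0, 0.3]
grip_width: 0.0852
grasp_force: 0.0
```

```bash
python3 - <<'E'
from h import *
c=camera("wrist");save(c,"w5.png");o=get_obs();print(o["eef_pos"])
for p in((.4725,-.166),(.4725,-.170)):
  for r,hs in((.018,[.108]),(.026,[0])):
    a=np.array([proj(c,[p[0]+r*np.cos(q),p[1]+r*np.sin(q),h]) for q in np.linspace(0,6.28,40) for h in hs]);print(p,r,a.min(0).round(1),a.max(0).round(1))
b=blob(c["image"],*proj(c,[.4725,-.168,.108]),50,lambda p:p.min(2)>205);print(np.round(b,1),ray(c,b[0],b[1],.108).round(4))
im=cv2.resize(c["image"][120:300,200:440],None,fx=3,fy=3)[:,:,::-1];cv2.imwrite("pics/w5c.png",im)
E
```

```text
[ 0.47826071 -0.1636453   0.21472054]
(0.4725, -0.166) 0.018 [294.1 181.1] [332.7 218.2]
(0.4725, -0.166) 0.026 [294.8 157.3] [334.6 196.4]
(0.4725, -0.17) 0.018 [294.4 185.4] [332.8 222.1]
(0.4725, -0.17) 0.026 [295.1 160.4] [334.7 199.2]
[313.4 202.1 627.   33.   26. ] [ 0.4724 -0.1681  0.108 ]
```

View pics/w5c.png

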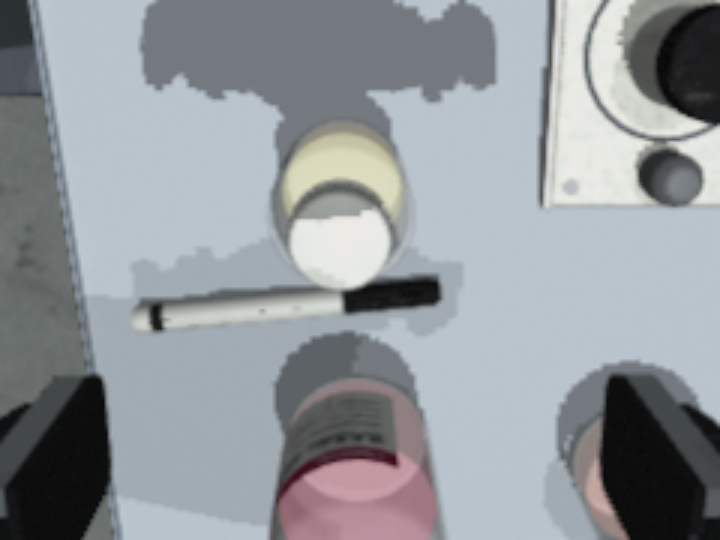

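The small bottle's cap spans columns 296–330 and rows 181–216 in the full image, which confirms (0.4725, -0.166). The black pen lies just below it and is clear of the fingers.

Emit:
drive_tool:
  increments:
    - [[-5.5,-2,0],[0,0,0],1]
    - [[0,0,-30],[0,0,0],1]
    - [[0,0,-35],[0,0,0],1]
    - [[0,0,-30],[0,0,0],1]
    - [[0,0,-20],[0,0,0],1]
    - [[0,0,-12],[0,0,0],1]
    - [[0,0,0],[0,0,0],1]
    - [[0,0,0],[0,0,0],0.8]

```text
clock: 13.95
eef_pos: [0.4719, -0.1651, 0.0869]
tool_rot: [0.727, 0.687, -0.0, -0.001]
ft_force: [-0.5, 0.3, 0.6]
grip_width: 0.0756
grasp_force: 0.0
```

Emit:
drive_tool:
  increments:
    - [[0,0,0],[0,0,0],0.6]
    - [[0,0,0],[0,0,0],0.5]
    - [[0,0,0],[0,0,0],0.4]
    - [[0,0,0],[0,0,0],0.3]
    - [[0,0,0],[0,0,0],0.3]
    - [[0,0,0],[0,0,0],0.3]
    - [[0,0,0],[0,0,0],0.3]

```text
clock: 14.53
eef_pos: [0.473, -0.1662, 0.0894]
tool_rot: [0.727, 0.686, 0.001, 0.001]
ft_force: [-0.9, 0.6, 5.0]
grip_width: 0.0376
grasp_force: 58.3
```

Emit:
drive_tool:
  increments:
    - [[0,0,10],[0,0,0],0.3]
    - [[0,0,20],[0,0,0],0.3]
    - [[0,0,20],[0,0,0],0.3]
    - [[0,8,10],[0,0,0],0.3]
    - [[0,18,0],[0,0,0],0.3]
    - [[0,25,0],[0,0,0],0.3]
    - [[0,28,0],[0,0,0],0.3]
    - [[0,28,0],[0,0,0],0.3]

```text
clock: 15.2
eef_pos: [0.4718, -0.0577, 0.1481]
tool_rot: [0.728, 0.686, 0.0, 0.0]
ft_force: [0.8, 1.1, -1.8]
grip_width: 0.0373
grasp_force: 58.3
```

Emit:
drive_tool:
  increments:
    - [[0,28,0],[0,0,0],0.3]
    - [[0,28,0],[0,0,0],0.3]
    - [[8,22,0],[0,0,0],0.3]
    - [[18,14,0],[0,0,0],0.3]
    - [[26,6,0],[0,0,0],0.3]
    - [[28,0,0],[0,0,0],0.3]
    - [[28,0,0],[0,0,0],0.3]
    - [[20,0,0],[0,0,0],0.3]

```text
clock: 15.87
eef_pos: [0.602, 0.0401, 0.1478]
tool_rot: [0.727, 0.687, 0.001, 0.0]
ft_force: [1.0, 0.2, -1.9]
grip_width: 0.0373
grasp_force: 58.4
```

Emit:
drive_tool:
  increments:
    - [[12,0,0],[0,0,0],0.3]
    - [[6,0,0],[0,0,0],0.3]
    - [[0,0,0],[0,0,0],0.3]
    - [[0,0,0],[0,0,0],0.3]
    - [[0,0,0],[0,0,0],0.3]

```text
clock: 16.28
eef_pos: [0.6169, 0.0392, 0.1476]
tool_rot: [0.727, 0.686, -0.0, -0.0]
ft_force: [0.7, 0.9, -1.3]
grip_width: 0.0371
grasp_force: 58.4
```

```bash
python3 - <<'E'
from h import *
c=camera("wrist");save(c,"w6.png");o=get_obs();p=o["eef_pos"];print(p,o["ft_force"],o["grip_width"])
z=p[2]-.0885
for dy in(-.003,0,.003):
    a=np.array([proj(c,[p[0]+.026*np.cos(q),p[1]+dy+.026*np.sin(q),z]) for q in np.linspace(0,6.28,40)]);print(a.min(0).round(1),a.max(0).round(1))
print("dot",proj(c,[.6186,.0386,.012]),proj(c,[.6231,.1183,.012]))
s=camera("scene");cv2.imwrite("pics/s6.png",cv2.resize(s["image"][90:300,170:470],None,fx=2.6,fy=2.6)[:,:,::-1])
E
```

```text
[0.61688633 0.03912182 0.14771364] [-0.38979479  0.19631089 -0.58132891] 0.037704450553861894
[289.6 177.4] [349.5 234.5]
[289.3 173.9] [349.4 231.3]
[289.  170.3] [349.3 228.2]
dot [320.95635398 190.6218012 ] [321.18862839 109.15399469]
```

View pics/w6.png

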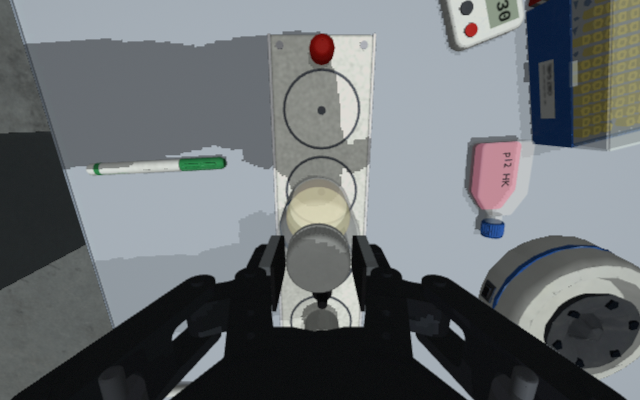

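View pics/s6.png

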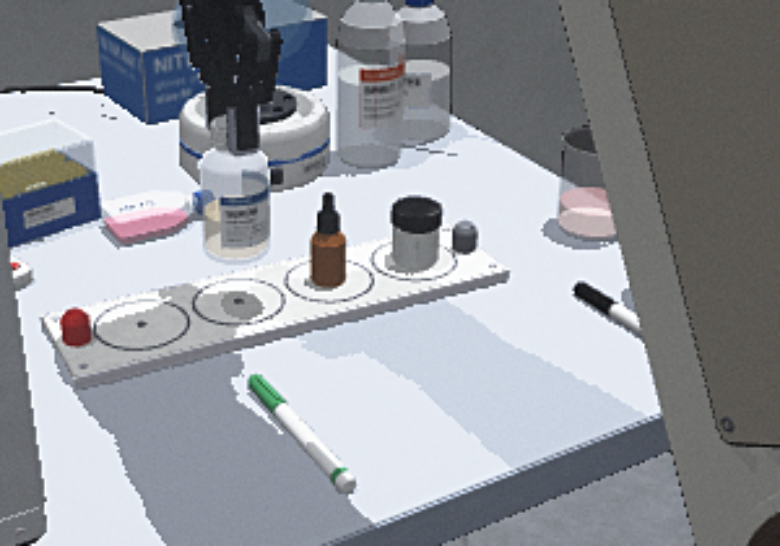

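Pot and dropper stand upright on their rings, and the small bottle hangs upright above ring 2. Dot 1 is seen at (321,110), against a predicted (321,109).

Emit:
drive_tool:
  increments:
    - [[1.5,0,-10],[0,0,0],0.3]
    - [[0,0,-17],[0,0,0],0.3]
    - [[0,0,-12],[0,0,0],0.3]
    - [[0,0,-5],[0,0,0],0.3]
    - [[0,0,-2],[0,0,0],0.3]
    - [[0,0,-1],[0,0,0],0.3]
    - [[0,0,0],[0,0,0],0.3]
    - [[0,0,0],[0,0,0],0.3]

```text
clock: 17.05
eef_pos: [0.618, 0.0392, 0.1017]
tool_rot: [0.727, 0.686, -0.001, -0.001]
ft_force: [-4.9, 0.9, 6.2]
grip_width: 0.0369
grasp_force: 60.0
```

Emit:
drive_tool:
  increments:
    - [[0,0,0],[0,0,0],0.45]
    - [[0,0,0],[0,0,0],0.6]
    - [[0,0,0],[0,0,0],0.8]
    - [[0,0,0],[0,0,0],1]
    - [[0,0,0],[0,0,0],1]
    - [[0,0,0],[0,0,0],1]
    - [[0,0,0],[0,0,0],1]

```text
clock: 17.63
eef_pos: [0.6196, 0.039, 0.1004]
tool_rot: [0.727, 0.686, -0.0, 0.0]
ft_force: [-0.2, -0.6, -0.1]
grip_width: 0.0854
grasp_force: 0.0
```

Emit:
drive_tool:
  increments:
    - [[0,0,25],[0,0,0],1]
    - [[0,0,40],[0,0,0],1]
    - [[0,0,40],[0,0,0],1]
    - [[0,0,40],[0,0,0],1]
    - [[-14.8,-33.4,20],[0,0,0],1]
    - [[-14.8,-33.4,0],[0,0,0],1]
    - [[-14.8,-33.4,0],[0,0,0],1]
    - [[-14.8,-33.4,0],[0,0,0],1]

```text
clock: 18.3
eef_pos: [0.56, -0.0956, 0.2664]
tool_rot: [0.727, 0.687, 0.001, 0.001]
ft_force: [-0.5, -1.0, -0.7]
grip_width: 0.0855
grasp_force: 0.0
```

Emit:
drive_tool:
  increments:
    - [[-14.8,-33.4,0],[0,0,0],1]
    - [[-14.8,-33.4,0],[0,0,0],1]
    - [[-14.8,-33.4,0],[0,0,0],1]
    - [[-14.8,-33.4,0],[0,0,0],1]
    - [[-14.8,-33.4,0],[0,0,0],1]
    - [[-14.8,-33.4,0],[0,0,0],1]
    - [[0,0,0],[0,0,0],1]
    - [[0,0,0],[0,0,0],1]

```text
clock: 18.97
eef_pos: [0.4705, -0.2968, 0.2654]
tool_rot: [0.729, 0.685, 0.0, -0.0]
ft_force: [-0.2, -0.6, 0.1]
grip_width: 0.0854
grasp_force: 0.0
```

```bash
python3 - <<'E'
from h import *
c=camera("wrist");o=get_obs();print(o["eef_pos"],o["joint_pos"])
for p in((.4708,-.2917),(.4708,-.299)):
  for r,hs in((.0215,[.15]),(.034,[0,.12])):
    a=np.array([proj(c,[p[0]+r*np.cos(q),p[1]+r*np.sin(q),h]) for q in np.linspace(0,6.28,40) for h in hs]);print(p,r,a.min(0).round(1),a.max(0).round(1))
b=blob(c["image"],*proj(c,[.4708,-.295,.15]),60,lambda p:p[...,0]-p[...,2]>80);print(np.round(b,1),ray(c,b[0],b[1],.15).round(4))
im=cv2.resize(c["image"][120:300,200:440],None,fx=3,fy=3)[:,:,::-1];cv2.imwrite("pics/w7c.png",im)
E
```

```text
[ 0.471137   -0.29549821  0.26546458] [-5.60474161e-01  3.43818453e-01  2.34461637e-01  1.46163972e+00
  5.36410907e-04  1.07040009e+00]
(0.4708, -0.2917) 0.0215 [296.6 167.8] [341.6 211.5]
(0.4708, -0.2917) 0.034 [286.9 142.1] [351.2 213.7]
(0.4708, -0.299) 0.0215 [297.2 175.5] [341.9 218.5]
(0.4708, -0.299) 0.034 [287.6 147.3] [351.4 220. ]
[ 318.7  189.  1473.    42.    45. ] [ 0.4705 -0.2905  0.15  ]
```

View pics/w7c.png

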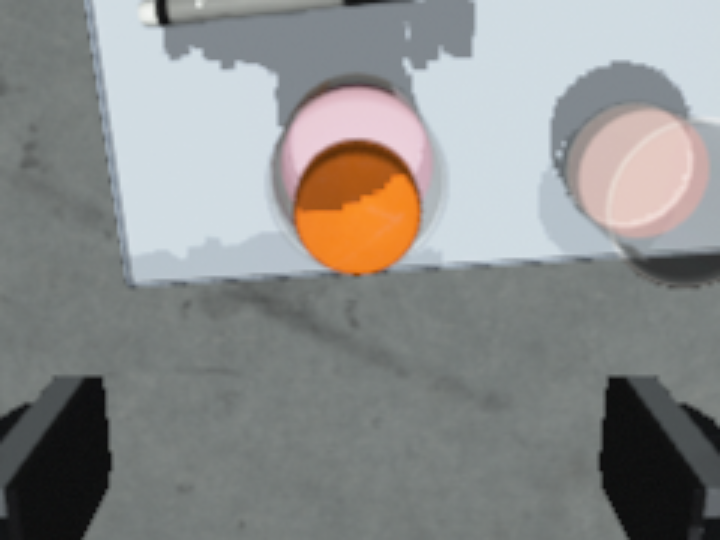

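The big cap spans columns 298–340 with its lower edge at row 211, so its position is (0.471, -0.292).

Emit:
drive_tool:
  increments:
    - [[0,4.5,0],[0,0,0],1]
    - [[0,0,-35],[0,0,0],1]
    - [[0,0,-40],[0,0,0],1]
    - [[0,0,-35],[0,0,0],1]
    - [[0,0,-21],[0,0,0],1]
    - [[0,0,-12],[0,0,0],1]
    - [[0,0,0],[0,0,0],1]
    - [[0,0,0],[0,0,0],0.8]

```text
clock: 19.68
eef_pos: [0.4719, -0.2887, 0.1223]
tool_rot: [0.726, 0.687, -0.0, -0.001]
ft_force: [0.8, -0.0, -0.3]
grip_width: 0.0754
grasp_force: 0.0
```

Emit:
drive_tool:
  increments:
    - [[0,0,0],[0,0,0],0.65]
    - [[0,0,0],[0,0,0],0.5]
    - [[0,0,0],[0,0,0],0.4]
    - [[0,0,0],[0,0,0],0.3]
    - [[0,0,0],[0,0,0],0.3]
    - [[0,0,0],[0,0,0],0.3]
    - [[0,0,0],[0,0,0],0.3]

```text
clock: 20.27
eef_pos: [0.4724, -0.291, 0.1246]
tool_rot: [0.727, 0.686, 0.001, 0.002]
ft_force: [-1.3, -0.1, 5.5]
grip_width: 0.0415
grasp_force: 61.0
```

Emit:
drive_tool:
  increments:
    - [[0,0,10],[0,0,0],0.3]
    - [[0,0,20],[0,0,0],0.3]
    - [[0,0,20],[0,0,0],0.3]
    - [[0,8,10],[0,0,0],0.3]
    - [[0,16,0],[0,0,0],0.3]
    - [[0,24,0],[0,0,0],0.3]
    - [[0,28,0],[0,0,0],0.3]
    - [[0,28,0],[0,0,0],0.3]

```text
clock: 20.93
eef_pos: [0.471, -0.1852, 0.1826]
tool_rot: [0.728, 0.686, 0.0, -0.0]
ft_force: [0.5, 0.9, -2.6]
grip_width: 0.0412
grasp_force: 61.2
```

Emit:
drive_tool:
  increments:
    - [[0,28,0],[0,0,0],0.3]
    - [[0,28,0],[0,0,0],0.3]
    - [[0,28,0],[0,0,0],0.3]
    - [[0,28,0],[0,0,0],0.3]
    - [[0,28,0],[0,0,0],0.3]
    - [[0,28,0],[0,0,0],0.3]
    - [[0,28,0],[0,0,0],0.3]
    - [[0,28,0],[0,0,0],0.3]

```text
clock: 21.6
eef_pos: [0.4707, 0.0393, 0.1827]
tool_rot: [0.727, 0.686, -0.0, -0.0]
ft_force: [1.3, -0.4, -2.7]
grip_width: 0.0413
grasp_force: 61.2
```

Emit:
drive_tool:
  increments:
    - [[0,28,0],[0,0,0],0.3]
    - [[0,24,0],[0,0,0],0.3]
    - [[0,16,0],[0,0,0],0.3]
    - [[8,9,0],[0,0,0],0.3]
    - [[18,4,0],[0,0,0],0.3]
    - [[26,0,0],[0,0,0],0.3]
    - [[28,0,0],[0,0,0],0.3]
    - [[28,0,0],[0,0,0],0.3]

```text
clock: 22.27
eef_pos: [0.5807, 0.1185, 0.1826]
tool_rot: [0.727, 0.686, -0.0, 0.0]
ft_force: [1.1, 0.1, -2.6]
grip_width: 0.0413
grasp_force: 61.3
```

Emit:
drive_tool:
  increments:
    - [[22,0,0],[0,0,0],0.3]
    - [[14,0,0],[0,0,0],0.3]
    - [[7,0,0],[0,0,0],0.3]
    - [[0,0,0],[0,0,0],0.3]
    - [[0,0,0],[0,0,0],0.3]
    - [[0,0,0],[0,0,0],0.3]

```text
clock: 22.77
eef_pos: [0.6215, 0.1184, 0.1824]
tool_rot: [0.727, 0.686, -0.001, -0.0]
ft_force: [-0.3, -0.3, -1.8]
grip_width: 0.0413
grasp_force: 61.3
```

```bash
python3 - <<'E'
from h import *
c=camera("wrist");o=get_obs();p=o["eef_pos"];print(p,o["ft_force"],o["grip_width"])
z=p[2]-.1235
for dy in(-.003,0,.003):
    a=np.array([proj(c,[p[0]+.034*np.cos(q),p[1]+dy+.034*np.sin(q),z+h]) for q in np.linspace(0,6.28,40) for h in (0,.118)]);print(a.min(0).round(1),a.max(0).round(1))
print("dot",proj(c,[.6231,.1183,.012]))
s=camera("scene")
a=cv2.resize(c["image"][100:300,170:470],None,fx=1.7,fy=1.7);b=cv2.resize(s["image"][90:300,170:470],None,fx=1.7,fy=1.7)
m=max(len(a),len(b));w=np.vstack([a[:300],b[:290]]);cv2.imwrite("pics/w8.png",w[:,:,::-1])
E
```

```text
[0.62147993 0.11848636 0.18272818] [-0.41386441 -0.09256149 -1.90905726] 0.04120542485490236
[261.3 161.8] [378.6 299.9]
[260.7 158.6] [378.6 295.6]
[260.1 155.5] [378.7 291.4]
dot [320.62696629 182.79460776]
```

View pics/w8.png

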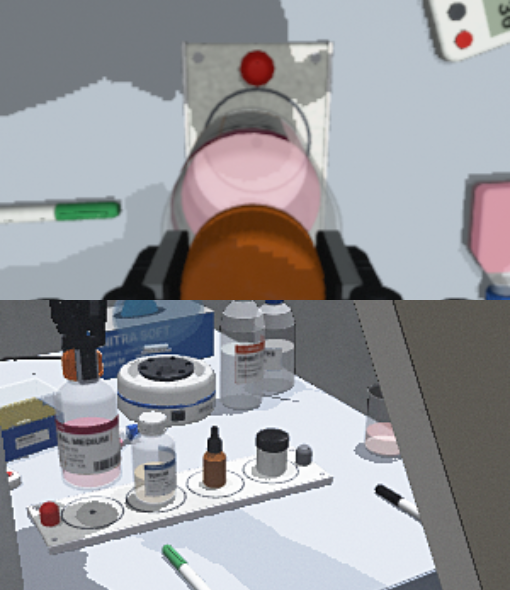

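The big bottle hangs upright over ring 1 and the other three stand in order.

Emit:
drive_tool:
  increments:
    - [[1.5,0,-10],[0,0,0],0.3]
    - [[0,0,-17],[0,0,0],0.3]
    - [[0,0,-12],[0,0,0],0.3]
    - [[0,0,-4],[0,0,0],0.3]
    - [[0,0,-2],[0,0,0],0.3]
    - [[0,0,-1],[0,0,0],0.3]
    - [[0,0,0],[0,0,0],0.3]
    - [[0,0,0],[0,0,0],0.3]

```text
clock: 23.53
eef_pos: [0.6245, 0.1186, 0.1372]
tool_rot: [0.727, 0.686, 0.001, 0.0]
ft_force: [-0.2, -0.5, -2.5]
grip_width: 0.0415
grasp_force: 61.4
```

Emit:
drive_tool:
  increments:
    - [[0,0,-0.5],[0,0,0],0.3]
    - [[0,0,0],[0,0,0],0.5]
    - [[0,0,0],[0,0,0],0.65]
    - [[0,0,0],[0,0,0],0.8]
    - [[0,0,0],[0,0,0],1]
    - [[0,0,0],[0,0,0],1]
    - [[0,0,0],[0,0,0],1]
    - [[0,0,0],[0,0,0],1]

```text
clock: 24.2
eef_pos: [0.6241, 0.1185, 0.1362]
tool_rot: [0.727, 0.686, 0.0, 0.0]
ft_force: [1.1, -0.4, 0.2]
grip_width: 0.0854
grasp_force: 0.0
```

Emit:
drive_tool:
  increments:
    - [[0,0,20],[0,0,0],1]
    - [[0,0,35],[0,0,0],1]
    - [[0,0,35],[0,0,0],1]
    - [[0,0,35],[0,0,0],1]
    - [[-30,0,0],[0,0,0],1]
    - [[-35,0,0],[0,0,0],1]
    - [[-35,0,0],[0,0,0],1]
    - [[-35,0,0],[0,0,0],1]

```text
clock: 24.87
eef_pos: [0.4877, 0.1184, 0.2611]
tool_rot: [0.727, 0.686, 0.0, 0.0]
ft_force: [-0.4, 0.4, 1.3]
grip_width: 0.0856
grasp_force: 0.0
```

Emit:
drive_tool:
  increments:
    - [[-35,0,0],[0,0,0],1]
    - [[-35,0,0],[0,0,0],1]
    - [[-35,0,0],[0,0,0],1]
    - [[-35,0,0],[0,0,0],1]
    - [[-35,0,0],[0,0,0],1]
    - [[0,0,0],[0,0,0],1]
    - [[0,0,0],[0,0,0],1]

```text
clock: 25.45
eef_pos: [0.3129, 0.1185, 0.2617]
tool_rot: [0.727, 0.687, 0.001, 0.0]
ft_force: [1.0, 0.6, -0.5]
grip_width: 0.0857
grasp_force: 0.0
```

```bash
python3 - <<'E'
from h import *
c=camera("top");s=camera("scene");o=get_obs();print(o["clock"],o["eef_pos"])
for n,i,r,zt,rc in(("big",(.6231,.1183),.034,.162,.0215),("small",(.6186,.0386),.026,.12,.018),("dropper",(.614,-.0413),.0145,.091,.004),("pot",(.6093,-.121),.021,.062,.021)):
    print(n,proj(c,[*i,zt]).round(1))
a=c["image"][130:230,200:400].copy()
a=cv2.resize(a,None,fx=3.5,fy=3.5)
def ell(im,cam,x,y,z,r,f,o0,col):
    P=np.array([(proj(cam,[x+r*np.cos(q),y+r*np.sin(q),z])+.5-o0)*f for q in np.linspace(0,6.28,40)]).astype(np.int32);cv2.polylines(im,[P],True,col,1)
b=cv2.resize(s["image"][110:260,170:400],None,fx=3,fy=3)
for n,i,r,zt,rc in(("big",(.6231,.1183),.034,.162,.0215),("small",(.6186,.0386),.026,.12,.018),("dropper",(.614,-.0413),.0145,.091,.004),("pot",(.6093,-.121),.021,.062,.021)):
    for im,cam,f,o0 in((a,c,3.5,np.array([200,130])),(b,s,3,np.array([170,110]))):
        ell(im,cam,*i,zt,rc,f,o0,(0,255,0));ell(im,cam,*i,.012,r,f,o0,(255,0,0))
cv2.imwrite("pics/fa.png",a[:,:,::-1]);cv2.imwrite("pics/fb.png",b[:,:,::-1])
E
```

```text
25.55 [0.31489628 0.11880911 0.26163549]
big [230.4 164.9]
small [274.7 170.2]
dropper [314.2 173.9]
pot [350.8 177.4]
```

View pics/fa.png

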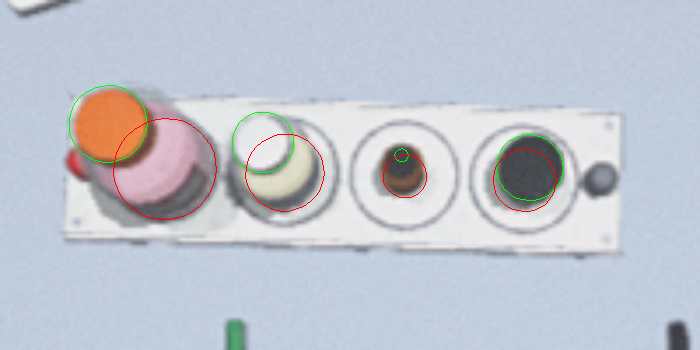

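View pics/fb.png

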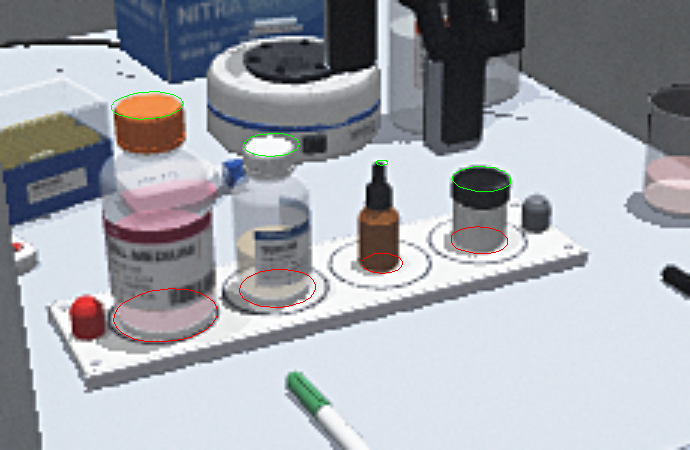

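All four stand upright on their rings. The caps and bases lie within about 2 mm of the predicted circles in both views, and the gripper is clear.

```bash
python3 -c "
from workcell import *
print(job_done())"
```

```text
the job is handed in; nothing more can be done
None
```

The job is handed in at about 25.5 s: all four containers stand upright on their ring marks, tallest at the red stud to shortest at the grey, and I did not touch the beaker or the pens.

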